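# Slide a sample case under the reader bridge and start the reading

### The job

With the fingertips, gently push the flat four-well sample case along the worktop, without gripping, lifting or tipping it, under the low bridge of the white reader, far enough that its front end is up against the reader's dark end stop. Then press the green start button on top of the reader right down and let it come up again. Leave the vial, bottle, jar and stopper standing where they are.

Things in the scene. Friction and masses are not known exactly. Their poses are not given: they have to be found in the camera images.
- sample_case: flat translucent sample case, four white wells in a row, 42 (x) x 163 (y) x 22 mm, about 0.16 kg (varies), free on the worktop; long sides and ends are flat to push on. Origin at the centre of its underside, z up. It starts outside the reader, before the lane's mouth, its +y end roughly towards the mouth, up to 30 mm to the side of the lane's line and turned up to 0.25 rad
- case_front (a point): middle of the case's +y end face (the end that goes in first), 81.5 mm along y from the case's origin and 11 mm up
- reader: fixed white bench reader: a low bridge over a straight lane whose floor is the bare worktop. Origin on the worktop, z up; the lane runs along its y axis at x = 0, entered from -y, closed at +y. Lane 50 mm wide between two grey rails 14 mm high and thick, y = -55 to +85 mm. With the case home its rear end is at y = -88 mm
- bridge_front (a point): middle of the bridge's lower front edge, at y = -35 mm, z = 27 mm in the reader's frame (27 mm headroom). From here the bridge runs 85 mm towards +y; it is 94 mm wide in x and its top is at z = 57 mm
- stop_face (a point): middle of the foot of the end stop's face towards the lane, at y = +75 mm in the reader's frame; the dark stop is 14 mm high
- lane_mouth (a point): middle of the lane's open mouth on the worktop, at y = -80 mm in the reader's frame; two flared grey lead-ins, 14 mm high, narrow from about 76 mm wide here to the lane's 50 mm at y = -55 mm
- start_button_top (a point): centre of the top face of the round green start button (22 mm diameter) on top of the bridge, at x = 0, y = 10 mm in the reader's frame; pressed straight down
- start_button (a joint): travel of the start button in m: 0 is up, 0.006 fully down; springs back by itself; fully down takes 5 N
- white_vial: small white vial with a white cap, 22 mm diameter, 45 mm tall, loose bystander; origin at the centre of its underside
- blue_cap_bottle: white bottle with a blue cap, 33 mm diameter, 66 mm tall, loose bystander; origin at the centre of its underside
- salve_jar: white jar with a black lid, 60 mm diameter, 41 mm tall, loose bystander beyond the end stop; origin at the centre of its underside
- stopper: dark grey rubber stopper, 42 mm diameter, 28 mm tall, loose bystander beyond the jar; origin at the centre of its underside

How it is judged (in metres and radians):
On the way, in this order (a step that is already met when the one before it is completed fails the run):
1. the case lies under the bridge with its front end against the end stop (y of case_front in the frame of reader between 0.071 and 0.078 m and x of sample_case in the frame of reader between -0.008 and 0.008 m and angle between the y axis of sample_case and the y axis of reader, either way round below 0.08 rad and angle between sample_case's own z axis and vertical below 0.05 rad and height (world z) of sample_case below 0.004 m), for 0.2 s.
2. the start button is pressed down (value of joint start_button above 0.0045 m), for 0.05 s.
At the end, for the whole second after the job is handed in: The case lies flat on the worktop in the lane, its front end no more than 4 mm from the end stop, within 8 mm of the lane's middle and 0.08 rad of its direction, at rest; the start button was pressed at least 4.5 mm after that and is up again (under 2 mm) (all of step 1 and linear speed of sample_case below 0.01 m/s and value of joint start_button below 0.002 m); the robot touches nothing.
It fails at once if the case is gripped or shoved hard (fingers press on it with more than 35 N) (contact force between the fingers and sample_case above 35 N).
It fails at once if the case is lifted (its origin more than 8 mm up) (height (world z) of sample_case above 0.008 m).
It fails at once if the case is tipped (more than 0.1 rad) (angle between sample_case's own z axis and vertical above 0.1 rad).
It fails at once if the start button is pressed before the case is at the end stop (value of joint start_button above 0.0045 m and y of case_front in the frame of reader below 0.071 m).
It fails at once if the vial, bottle, jar or stopper is moved more than 20 mm or tipped (distance of any of white_vial, blue_cap_bottle, salve_jar, stopper from where it was at the start of the episode above 0.02 m or angle between any of white_vial, blue_cap_bottle, salve_jar, stopper's own z axis and vertical above 0.3 rad).
It also fails if it takes over 61 s, if anything falls off the work surface, if the arm or the gripper's body presses on something with over 40 N, if the wrist force passes 120 N, or if a joint passes its speed limit or range.

### The arm

A 6-joint arm with a two-finger parallel gripper is mounted at the origin on a cart in front of the work surface, level with it; the furniture and walls round the work are solid. World frame = base frame: x ahead of the robot, y to its left, z up, the work surface at z = 0. Lengths are in m, angles in degrees, forces in N, time in s.
With the tool pointing down it reaches from about 0.25 to 0.725 m from the base axis. Payload 9.7 kg.
Tool frame: the origin (TCP) lies between the finger pads; the fingertips stand 11 mm ahead of it and the grasp point (between the pads) lies 8 mm behind it; z points along the fingers, x is the direction in which the jaws open and shut, and the axes are right-handed (so a half turn about z gives the same grasp; the last joint's range is limited). The gripper opens to 85 mm and grips with 20 to 120 N. Pads are 22 mm wide; open, the fingers measure 114 mm over their backs; the gripper's body (76 mm by 85 mm) begins 54 mm behind the grasp point. The pads swing forward as they close: fully open they stand 13 mm farther back than shut.
Start: joints at [0, 4.979, 10.078, 95.1, 0, 90], TCP at [0.55, -0, 0.242] pointing down, gripper open.
Joint ranges: [-179.16, 179.16], [-48.56, 103.87], [-65.8, 70.77], [-126.05, 130.52], [-82.76, 87.17], [-180, 180]. Speed limits (degrees/s): [127.2, 127.2, 147.25, 180, 180, 180].

### API

Orientations are given as [roll, pitch, yaw] about the fixed x, y, z axes, in that order (R = Rz(yaw) Ry(pitch) Rx(roll)).
In Python, from workcell import get_obs, camera, job_done gives the robot as it stands.
- The arm moves only by the tool arm_command, never from a script. Its argument "increments" is a list of rows, each a list of 2 entries, a list of its own where there are three numbers: the shift along the tool's x, y, z in units of 25 mm (1.0 is 25 mm), then the turn about the tool's z in units of 6 degrees (1.0 is 6 degrees). In form: [[[dx, dy, dz], roll], ...]. A call has 1 to 5 rows; each row is the pose to reach, as a shift and turn from the pose measured when the call began, along the tool's axes at that moment; what a row does not reach only later rows make up. A row lasts 1/10 s, in which the tool goes at most 50 mm and 8.59 degrees, less where a joint would pass 70% of its speed; a pose out of reach is approached as far as the arm can. A call with a gripper value outside its range is refused whole. "claw" is the closure, from -1 (fully open) to 1 (shut), so that 0 is half open, set as the call begins (left out, the last holds). The fingers move at their own pace and stop on an object; "force" is the grip in N (left out, the last holds). Time passes only in rows, so rows that repeat a pose let the fingers close. It gives the time, the measured TCP pose, the force and the opening at its end, in the units of the state.
- get_obs(): the state, without advancing time (a new reading comes with each control period).
- camera(name): name is "scene" or "side" or "wrist"; returns a dict with "frame" (420x560x3 uint8, red, green, blue), "range_z" (420x560 float32, m along the optical axis (not along the pixel's ray), 0 where there is no reading), "K" (3x3 intrinsics, pixels), "R" (3x3) and "t" (3): a world point X has camera coordinates R X + t; the wrist camera has in their place "hand_eye" (4x4, takes a point from camera to tool coordinates, whose origin is the TCP and whose axes are the tool frame's). Camera axes: x right, y down, z forward; pixel columns grow to the right and rows downward; lengths in m; the calibration is good to about 2 mm. The wrist camera is an equidistant fisheye: a pixel r from the principal point sees the ray r / f radians off the axis. A picture is of the moment at which its call begins: read the wrist's pose just before it.
- job_done(): hands the job in, once; it reports no verdict.
The state is a dict: "time": time; "q": joint angles; "qd": joint speeds; "joint_efforts": joint torques, N m; "ee_pos": TCP position; "tcp_rot": TCP orientation; "wrist_force": force on the tool from outside, world axes, zero at the start; "torque": the same for the moment, N m; "opening": finger opening in m.
Only numpy, scipy, OpenCV 4.12 (cv2) and the standard library are available. Lean on these libraries where they do the work, as an engineer would, in place of code of your own. Each camera call takes 0.05 s, during which the arm holds its last target.

## Working session

There is one attempt and no reset: what is moved stays moved. The work goes in short steps, Python scripts to look and compute and a tool call to move; the robot and the scene stay as the last step left them, time stands still between calls to the robot, and variables do not carry over. Pictures are saved under pics/ and viewed, and the job is handed in when it is done.

Besides the shell and the picture viewer there is one more tool, called by a JSON object that holds its "fn" and its "kwargs". arm_command: Moves the arm, as the interface text tells. Its arguments: {"type":"object","properties":{"increments":{"type":"array"},"claw":{"type":"number"},"force":{"type":"number"}},"required":["increments"]}

```bash
mkdir -p pics; ls; python3 - <<'E'
from workcell import get_obs, camera
import cv2, numpy as np
o=get_obs(); print({k:np.round(v,3).tolist() for k,v in o.items()})
for n in ["scene","side"]:
    c=camera(n); cv2.imwrite(f"pics/{n}0.png",c["frame"][:,:,::-1]); np.savez(f"{n}0.npz",**c); print(n,c["K"],c["R"],c["t"])
E
```

```text
pics
{'time': 0.0, 'q': [0.002, 5.011, 10.033, 95.099, -0.001, 90.001], 'qd': [-0.058, -0.001, -0.046, -0.156, 0.04, 0.046], 'joint_efforts': [0.001, -52.039, 46.48, 0.016, 0.0, -0.0], 'ee_pos': [0.55, 0.0, 0.242], 'tcp_rot': [179.999, 0.076, 0.001], 'wrist_force': [-1.695, 0.227, -0.095], 'torque': [0.016, -0.002, -0.003], 'opening': 0.085}
scene [[506.7436791    0.         275.69240365]
 [  0.         506.7436791  210.93367768]
 [  0.           0.           1.        ]] [[-0.73757466 -0.67518272 -0.01057915]
 [-0.33981403  0.38466265 -0.85823136]
 [ 0.58353239 -0.62941475 -0.51315399]] [0.36498418 0.27083026 1.03894447]
side [[509.48671884   0.         281.50847947]
 [  0.         509.48671884 213.53475316]
 [  0.           0.           1.        ]] [[ 0.91108962 -0.41175407 -0.01934639]
 [-0.24453148 -0.50210051 -0.82951759]
 [ 0.33184342  0.76049567 -0.5581454 ]] [-0.48416459  0.17295109  1.37273195]
```

View pics/scene0.png

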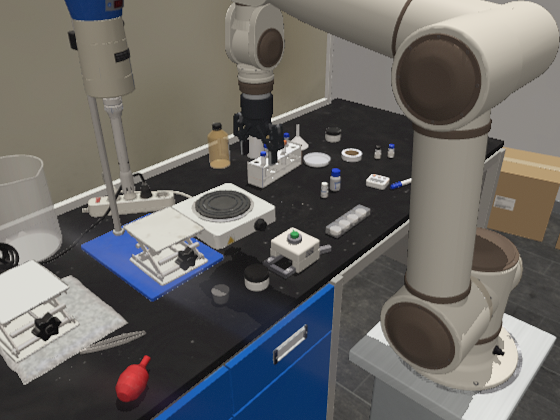

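View pics/side0.png

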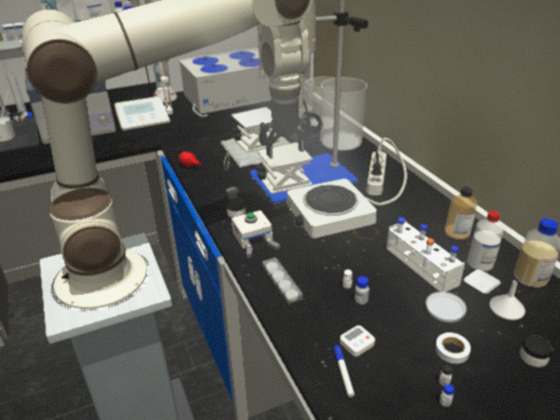

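The scene view shows the case at about (348,221), the reader at (295,245) with its green button at (295,237), the vial at (324,189), the bottle at (336,180), the jar at (257,278) and the stopper at (220,294). Next I'll zoom in and measure.

```bash
cat > h.py <<'E'
import numpy as np, cv2
from workcell import get_obs, camera
def ray_plane(c,uv,z):
    K,R,t=c["K"],c["R"],c["t"]; uv=np.atleast_2d(uv).astype(float)
    d=np.c_[(uv[:,0]-K[0,2])/K[0,0],(uv[:,1]-K[1,2])/K[1,1],np.ones(len(uv))]@R
    o=-R.T@t; s=(z-o[2])/d[:,2]; return o+s[:,None]*d
def cloud(c):
    K,R,t=c["K"],c["R"],c["t"]; r=c["range_z"]; v,u=np.indices(r.shape)
    p=np.stack([(u-K[0,2])/K[0,0]*r,(v-K[1,2])/K[1,1]*r,r],-1)
    return (p-t)@R
def proj(c,X):
    p=np.atleast_2d(X)@c["R"].T+c["t"]; q=p@c["K"].T; return q[:,:2]/q[:,2:]
def state():
    o=get_obs(); print({k:np.round(o[k],4).tolist() for k in ["time","ee_pos","tcp_rot","wrist_force","opening","q"]}); return o
E
python3 - <<'E'
from h import *
for n,(x0,y0,x1,y1) in {"scene":(200,160,410,310),"side":(210,170,390,310)}.items():
    c=np.load(f"{n}0.npz"); f=c["frame"]
    cv2.imwrite(f"pics/{n}0z.png",cv2.resize(f[y0:y1,x0:x1,::-1],None,fx=3.8,fy=3.8,interpolation=cv2.INTER_CUBIC))
    P=cloud(c); hsv=cv2.cvtColor(f,cv2.COLOR_RGB2HSV)
    g=cv2.inRange(hsv,(45,100,50),(85,255,255)); g[:y0]=0;g[y1:]=0;g[:,:x0]=0;g[:,x1:]=0
    k,l,s,ce=cv2.connectedComponentsWithStats(g); print(n,s[1:].tolist(),ce[1:].round(1).tolist())
    print("btn depth",np.median(P[g>0],0), [ray_plane(c,e,0.066).round(4).tolist() for e in ce[1:]])
    # case: height 8..35mm bright
    for name,lo,hi in [("h12-30",.012,.03),("h48-75",.048,.075)]:
        m=((P[...,2]>lo)&(P[...,2]<hi)&(c["range_z"]>0)).astype(np.uint8); m[:y0]=0;m[y1:]=0;m[:,:x0]=0;m[:,x1:]=0
        k,l,s,ce=cv2.connectedComponentsWithStats(m)
        for i in range(1,k):
            if s[i,4]>60:
                q=P[l==i][:,:2].astype(np.float32); print(name,s[i].tolist(),cv2.minAreaRect(q),np.median(P[l==i],0).round(4))
E
```

```text
scene [[291, 231, 8, 7, 43]] [[294.3, 234.5]]
btn depth [0.43065647 0.00114148 0.07807771] [[[0.442, -0.0126, 0.066]]]
h12-30 [209, 160, 21, 7, 95] ((0.9738468527793884, -0.23331302404403687), (0.07044532150030136, 0.03909085690975189), 44.37528610229492) [ 0.9639 -0.2276  0.0209]
h12-30 [248, 160, 49, 26, 218] ((0.7986958622932434, -0.32526159286499023), (0.06165291741490364, 0.21956661343574524), 5.823146820068359) [ 0.7846 -0.2853  0.0274]
h12-30 [304, 160, 26, 5, 98] ((0.7273933291435242, -0.4633583724498749), (0.08680710196495056, 0.038918085396289825), 40.014686584472656) [ 0.7266 -0.4633  0.0173]
h12-30 [366, 174, 23, 13, 199] ((0.4993514120578766, -0.48821914196014404), (0.06342842429876328, 0.06127210706472397), 13.847102165222168) [ 0.4977 -0.4817  0.0195]
h12-30 [325, 204, 45, 32, 590] ((0.4288758933544159, -0.2284640669822693), (0.04682934284210205, 0.16916371881961823), 0.8310559988021851) [ 0.4237 -0.2171  0.0231]
h12-30 [200, 216, 76, 33, 390] ((0.5978522300720215, 0.01835159957408905), (0.22259564697742462, 0.06942825764417648), 67.18379211425781) [0.5937 0.0489 0.022
[... 3177 characters left out ...]
, 40.69381332397461) [0.5653 0.2163 0.0691]
h48-75 [276, 172, 25, 13, 102] ((0.6341624855995178, 0.1737968474626541), (0.0898461565375328, 0.021478768438100815), 7.432361602783203) [0.6331 0.1762 0.0585]
h48-75 [287, 179, 89, 49, 2687] ((0.693750262260437, -0.0007126033306121826), (0.22391320765018463, 0.2221607267856598), 85.86356353759766) [ 0.6842 -0.0265  0.0564]
h48-75 [232, 211, 40, 25, 591] ((0.4328556954860687, -0.004958730190992355), (0.09574516117572784, 0.0937097892165184), 1.8900847434997559) [ 0.425  -0.0184  0.0583]
h48-75 [357, 277, 11, 13, 121] ((0.5802882313728333, -0.37289267778396606), (0.029835999011993408, 0.02435735985636711), 65.4885025024414) [ 0.5781 -0.3773  0.0649]
```

```bash
sleep 1
```

```text
(no output)
```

View pics/scene0z.png

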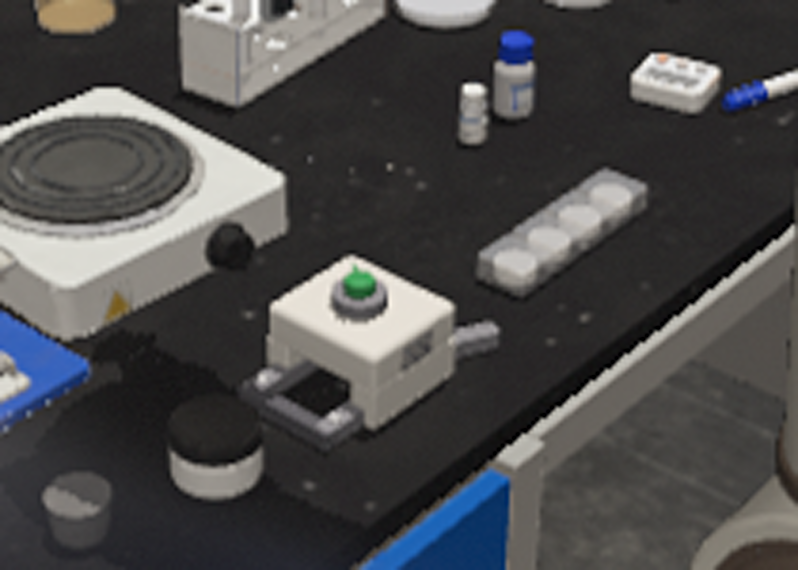

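View pics/side0z.png

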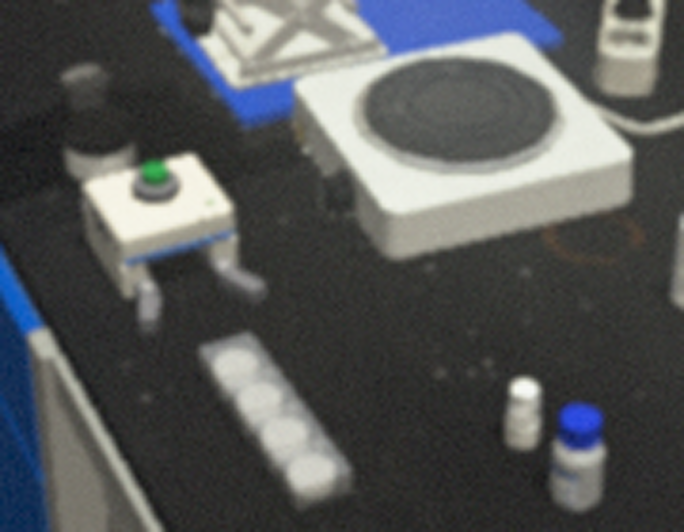

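{"fn": "arm_command", "kwargs": {"increments": [[[-1.2,1.2,0],0],[[-2.4,2.4,0],0],[[-3.6,3.6,0],0],[[-4.8,4.8,0],0],[[-4.8,6,0],0]], "claw": 0.62}}

```text
time: 0.6
ee_pos: [0.4271, -0.1507, 0.2426]
tcp_rot: [180.0, 0.0, -0.0]
wrist_force: [1.7, 0.2, 0.1]
opening: 0.0164
```

{"fn": "arm_command", "kwargs": {"increments": [[[0,0,0],0],[[0,0,0],0]]}}

```text
time: 0.8
ee_pos: [0.4267, -0.1511, 0.2424]
tcp_rot: [-180.0, 0.1, -0.1]
wrist_force: [-0.5, 0.5, 0.4]
opening: 0.0163
```

```bash
python3 - <<'E'
from h import *
import json
o=state(); c=camera("wrist"); np.savez("w1.npz",pos=o["ee_pos"],rot=o["tcp_rot"],**c)
cv2.imwrite("pics/w1.png",c["frame"][:,:,::-1]); print(c["K"],c["hand_eye"])
E
```

```text
{'time': 0.8, 'ee_pos': [0.4267, -0.1511, 0.2424], 'tcp_rot': [-179.9971, 0.0649, -0.1166], 'wrist_force': [-0.4774, 0.4825, 0.4143], 'opening': 0.0163, 'q': [-19.4851, -8.2015, -2.7828, 95.4809, -0.0188, 70.6314]}
[[325.1922621    0.         282.1726166 ]
 [  0.         325.1922621  215.45114388]
 [  0.           0.           1.        ]] [[ 9.99999330e-01 -9.39655876e-04  6.76596442e-04 -4.24106991e-04]
 [ 6.89364687e-04  9.52627952e-01  3.04137319e-01 -7.65465449e-02]
 [-9.30329103e-04 -3.04136649e-01  9.52627962e-01 -1.31403809e-01]
 [ 0.00000000e+00  0.00000000e+00  0.00000000e+00  1.00000000e+00]]
```

View pics/w1.png

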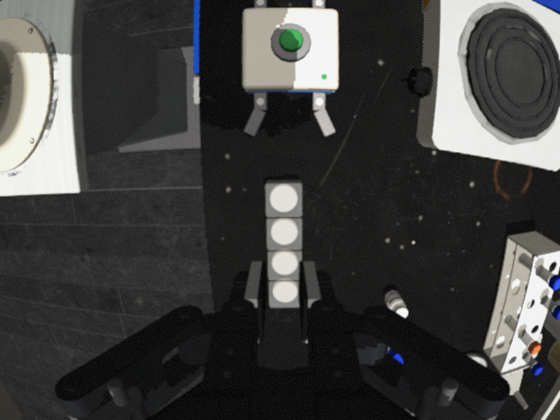

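The wrist view shows the case at about (266..301, 181..308), the bridge at (243..338, 10..92) with the button at (291,40), the lead-ins at y of about 95-135, and the vial at (397,302). Casting rays for the edges next.

```bash
cat >> h.py <<'E'
from scipy.spatial.transform import Rotation as Ro
def wray(c,pos,rot,uv,z):
    uv=np.atleast_2d(uv).astype(float).reshape(-1,1,2)
    n=cv2.fisheye.undistortPoints(uv,c["K"],np.zeros(4)).reshape(-1,2)
    H=c["hand_eye"]; W=Ro.from_euler("xyz",rot,degrees=True).as_matrix()
    d=np.c_[n,np.ones(len(n))]@H[:3,:3].T@W.T; o=W@H[:3,3]+pos
    return o+((z-o[2])/d[:,2])[:,None]*d
E
python3 - <<'E'
from h import *
c=np.load("w1.npz"); f=c["frame"]; pos,rot=c["pos"],c["rot"]
g=cv2.cvtColor(f,cv2.COLOR_RGB2GRAY).astype(float)
# case side edges: per row, half-level crossing
def cross(line,a,b):
    s=line[a:b]; th=70; i=np.argmax(s>th) if s[0]<th else np.argmax(s<th); 
    return a+i-1+(th-s[i-1])/(s[i]-s[i-1])
print(g[200,255:312].astype(int)); print(g[170:190,283].astype(int)); print(g[240,258:275].astype(int))
L=[];R=[]
for v in range(188,255,3):
    L.append((cross(g[v],255,275),v)); R.append((cross(g[v][::-1],560-312,560-292),v))
R=[(559-u,v) for u,v in R]
F=[(u,cross(g[:,u],165,190)) for u in range(270,298,3)]
for n,p in [("L",L),("R",R),("F",F)]:
    w=wray(c,pos,rot,p,0.022); 
    fit=np.polyfit(w[:,1],w[:,0],1) if n!="F" else np.polyfit(w[:,0],w[:,1],1)
    print(n,fit,w[[0,-1]].round(4).tolist())
hsv=cv2.cvtColor(f,cv2.COLOR_RGB2HSV); m=cv2.inRange(hsv,(45,100,50),(85,255,255))
k,l,s,ce=cv2.connectedComponentsWithStats(m)
for i in range(1,k):
    if s[i,4]>50: print(s[i],ce[i],wray(c,pos,rot,ce[i],0.075))
# wells
wm=((g>150)*255).astype(np.uint8); wm[:178]=0; wm[:,:260]=0; wm[:,305:]=0
k,l,s,ce=cv2.connectedComponentsWithStats(wm)
for i in range(1,k):
    if s[i,4]>100: print("well",s[i],wray(c,pos,rot,ce[i],0.018).round(4))
cv2.imwrite("pics/w1z.png",cv2.resize(f[0:145,220:360,::-1],None,fx=4,fy=4,interpolation=cv2.INTER_CUBIC))
E
```

```text
[ 29  28  27  26  22  29  29  27  22  33  76 116 125 129 147 188 220 225
 224 226 225 222 224 223 225 223 224 223 225 224 222 225 225 226 227 226
 223 225 223 224 222 210 176 135 130 131 113  69  35  28  30  30  32  34
  39  35  33]
[ 29  29  30  28  26  17  21  10  12  26  45  53  70 121 174 204 221 224
 226 226]
[ 30  25  27  25  27  25  32  36  80 120 125 129 127 129 127 148 179]
L [-0.01599639  0.40416015] [[0.4066, -0.1548, 0.022], [0.4078, -0.2348, 0.022]]
R [-0.00945782  0.4469451 ] [[0.4484, -0.1549, 0.022], [0.4493, -0.235, 0.022]]
F [ 0.01490407 -0.15455918] [[0.4129, -0.1484, 0.022], [0.4427, -0.148, 0.022]]
[280  29  23  21 385] [290.66753247  39.44155844] [[ 0.43438299 -0.00384233  0.075     ]]
well [269 184  29  29 648] [[ 0.4276 -0.167   0.018 ]]
well [270 219  28  26 593] [[ 0.4281 -0.2074  0.018 ]]
well [271 251  27  24 537] [[ 0.4286 -0.2478  0.018 ]]
well [272 281  26  22 476] [[ 0.4292 -0.2885  0.018 ]]
```

View pics/w1z.png

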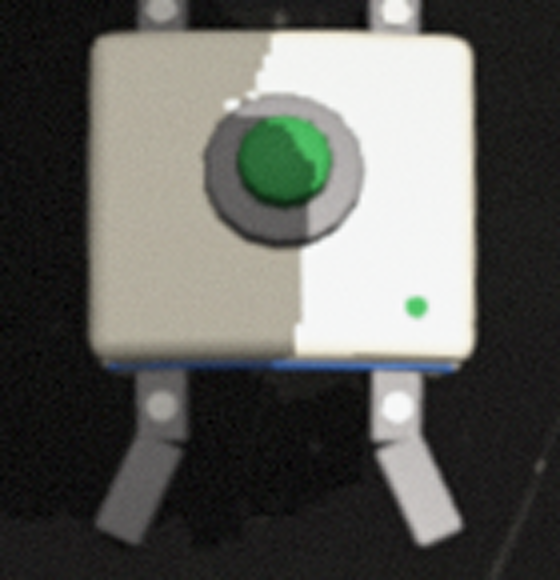

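```bash
python3 - <<'E'
from h import *
c=np.load("w1.npz"); pos,rot=c["pos"],c["rot"]
Z=lambda p:np.array(p)/4+[219.6,-.4]
for n,p,z in [("screws",[(161,407),(397,407),(161,10),(397,10)],.014),("bridge top",[(90,345),(474,345),(91,50),(472,50),(282,356),(282,32)],.057),("leadin",[(97,522),(137,545),(421,545),(462,522)],.014),("btn",[(284,160)],.075)]:
    print(n,wray(c,pos,rot,Z(p),z).round(4).tolist())
w=np.load("side0.npz"); s=np.load("scene0.npz")
print("vial base", ray_plane(s,[200+472/3.8,160+143/3.8],0), ray_plane(w,[210+522/3.8,170+447/3.8],0))
print("bottle base", ray_plane(s,[200+513/3.8,160+118/3.8],0), ray_plane(w,[210+575/3.8,170+508/3.8],0))
E
```

```text
screws [[0.4023, -0.0592, 0.014], [0.4665, -0.059, 0.014], [0.4024, 0.0561, 0.014], [0.4672, 0.0566, 0.014]]
bridge top [[0.3883, -0.0454, 0.057], [0.4804, -0.045, 0.057], [0.3884, 0.0303, 0.057], [0.4805, 0.031, 0.057], [0.4342, -0.0488, 0.057], [0.4345, 0.0341, 0.057]]
leadin [[0.3843, -0.0907, 0.014], [0.3953, -0.0974, 0.014], [0.4736, -0.0973, 0.014], [0.4849, -0.0906, 0.014]]
btn [[0.4343, -0.004, 0.075]]
vial base [[ 0.57166903 -0.30585685  0.        ]] [[ 0.5750274  -0.31835199  0.        ]]
bottle base [[ 0.57214112 -0.36188672  0.        ]] [[ 5.76338123e-01 -3.84372486e-01 -1.11022302e-16]]
```

{"fn": "arm_command", "kwargs": {"increments": [[[-1.04,1.56,0],0],[[-2.07,3.16,0],0],[[-2.07,3.16,1.8],0],[[-2.07,3.16,3.6],0],[[-2.07,3.16,5.4],0]]}}

```text
time: 1.35
ee_pos: [0.3753, -0.229, 0.1059]
tcp_rot: [180.0, 0.0, -0.0]
wrist_force: [0.4, -0.9, -0.1]
opening: 0.0161
```

{"fn": "arm_command", "kwargs": {"increments": [[[0,0,1.2],0],[[0,0,2.0],0],[[0,0,2.0],0]]}}

```text
time: 1.65
ee_pos: [0.3742, -0.2271, 0.053]
tcp_rot: [-179.8, 0.3, 0.1]
wrist_force: [0.0, 0.4, 0.2]
opening: 0.0162
```

```bash
python3 - <<'E'
from h import *
o=state(); c=camera("wrist"); np.savez("w2.npz",pos=o["ee_pos"],rot=o["tcp_rot"],**c)
cv2.imwrite("pics/w2.png",c["frame"][:,:,::-1])
E
```

```text
{'time': 1.65, 'ee_pos': [0.3742, -0.2271, 0.053], 'tcp_rot': [-179.835, 0.2842, 0.061], 'wrist_force': [0.0311, 0.3922, 0.1657], 'opening': 0.0162, 'q': [-31.2523, -9.5412, -24.9482, 74.9216, -0.0067, 58.6871]}
```

View pics/w2.png

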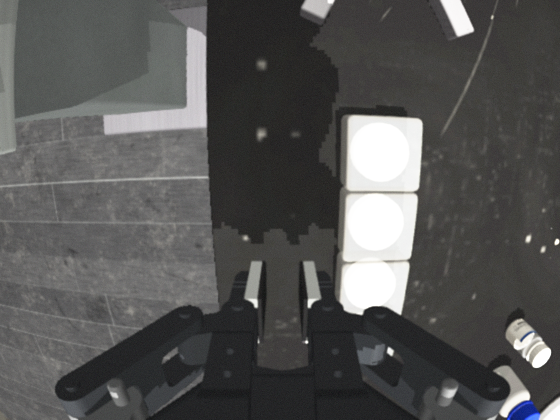

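The right pad's outer face is about 14 mm from the tool centre, and the case's left side is well clear of it. I'm descending beside the case.

{"fn": "arm_command", "kwargs": {"increments": [[[0,-0.1,0.6],0],[[0,-0.1,1.2],0],[[0,-0.1,1.4],0],[[0,-0.1,1.4],0]]}}

```text
time: 2.1
ee_pos: [0.375, -0.225, 0.0199]
tcp_rot: [-179.9, 0.2, 0.1]
wrist_force: [-0.7, 0.0, 0.0]
opening: 0.0163
```

{"fn": "arm_command", "kwargs": {"increments": [[[0.3,0,0],0],[[0.6,0,0],0],[[0.7,0,0],0],[[0.8,0,0],0],[[0.8,0,0],0]]}}

```text
time: 2.6
ee_pos: [0.3954, -0.225, 0.02]
tcp_rot: [-179.9, 0.2, 0.1]
wrist_force: [0.3, -0.1, 0.6]
opening: 0.0164
```

```bash
cat >> h.py <<'E'
def look(i,box=None,s=1,cams=("wrist",)):
    o=state()
    for n in cams:
        c=camera(n); np.savez(f"{n}{i}.npz",pos=o["ee_pos"],rot=o["tcp_rot"],**c); f=c["frame"][:,:,::-1]
        if box: f=cv2.resize(f[box[1]:box[3],box[0]:box[2]],None,fx=s,fy=s,interpolation=cv2.INTER_CUBIC)
        cv2.imwrite(f"pics/{n}{i}.png",f)
E
python3 -c "
from h import *
look(3)"
```

```text
{'time': 2.6, 'ee_pos': [0.3954, -0.225, 0.02], 'tcp_rot': [-179.9064, 0.158, 0.0863], 'wrist_force': [0.2964, -0.0953, 0.6372], 'opening': 0.0164, 'q': [-29.6402, -6.1105, -25.6463, 70.6479, 0.0029, 60.2737]}
```

View pics/wrist3.png

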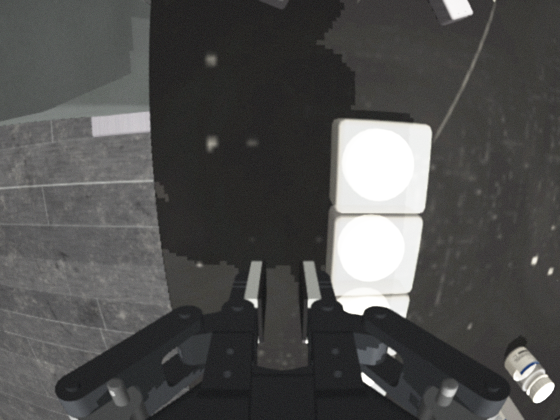

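```bash
cat >> h.py <<'E'
def case_edges(i,rows,lr,th=80,front=None):
    c=np.load(f"wrist{i}.npz"); g=cv2.GaussianBlur(cv2.cvtColor(c["frame"],cv2.COLOR_RGB2GRAY),(3,3),0).astype(float)
    out={}
    A=[];B=[]
    for v in rows:
        on=np.where(g[v,lr[0]:lr[1]]>th)[0]+lr[0]
        if len(on): A.append((on[0]-.5,v)); B.append((on[-1]+.5,v))
    for n,p in (("L",A),("R",B)):
        w=wray(c,c["pos"],c["rot"],p,0.022); k=np.polyfit(w[:,1],w[:,0],1); print(n,"x=",k.round(4),"y",w[[0,-1],1].round(4),"x",w[[0,-1],0].round(4),"res",np.abs(np.polyval(k,w[:,1])-w[:,0]).max().round(4))
    return c,g
E
python3 - <<'E'
from h import *
c,g=case_edges(3,range(130,280,8),(322,440))
print(wray(c,c["pos"],c["rot"],[[318,270],[302,270],[247,270],[380,121],[335,290]],0.012).round(4))
print(wray(c,c["pos"],c["rot"],[[318,270],[380,121]],0.022).round(4))
E
```

```text
L x= [-0.0037  0.4141] y [-0.1542 -0.2175] x [0.4146 0.416 ] res 0.0011
R x= [-0.0392  0.453 ] y [-0.1515 -0.219 ] x [0.462  0.4587] res 0.0076
[[ 0.4123 -0.2205  0.012 ]
 [ 0.4046 -0.2204  0.012 ]
 [ 0.3781 -0.2206  0.012 ]
 [ 0.4376 -0.1497  0.012 ]
 [ 0.4214 -0.232   0.012 ]]
[[ 0.4111 -0.2153  0.022 ]
 [ 0.4345 -0.1497  0.022 ]]
```

```bash
python3 - <<'E'
from h import *
c=np.load("wrist3.npz"); g=cv2.cvtColor(c["frame"],cv2.COLOR_RGB2GRAY)
m=((g>250)*255).astype(np.uint8); m[:,:328]=0; m[:,430:]=0; m[290:]=0; m[:120]=0
m=cv2.erode(m,np.ones((3,3)));k,l,s,ce=cv2.connectedComponentsWithStats(m)
for i in range(1,k):
    if s[i,4]>200: print(s[i],wray(c,c["pos"],c["rot"],ce[i],.018).round(4))
look(4,cams=("scene","side"))
for n,b in (("scene",(320,190,375,245)),("side",(255,250,310,310))):
    for t in (0,4):
        d=np.load(f"{n}{t}.npz"); g=cv2.cvtColor(d["frame"],cv2.COLOR_RGB2GRAY); mm=np.zeros_like(g); mm[b[1]:b[3],b[0]:b[2]]=1
        q=np.argwhere((g>75)&(mm>0))[:,::-1]; w=ray_plane(d,q,0.02); r=cv2.minAreaRect(w[:,:2].astype(np.float32)); print(n,t,len(q),w.mean(0).round(4),r)
E
```

```text
[ 344  130   69   70 3738] [[ 0.4357 -0.168   0.018 ]]
[ 339  218   64   62 3148] [[ 0.4354 -0.2065  0.018 ]]
{'time': 2.65, 'ee_pos': [0.3952, -0.2249, 0.0199], 'tcp_rot': [-179.8984, 0.1641, 0.0837], 'wrist_force': [0.0135, 0.0021, -0.8243], 'opening': 0.0163, 'q': [-29.6499, -6.1285, -25.6717, 70.6498, 0.0069, 60.2665]}
scene 0 720 [ 0.4358 -0.2262  0.02  ] ((0.44129857420921326, -0.24269425868988037), (0.13408945500850677, 0.29350847005844116), 41.95790100097656)
scene 4 554 [ 0.4467 -0.2114  0.02  ] ((0.44757333397865295, -0.26312172412872314), (0.15892720222473145, 0.2517993450164795), 39.72364044189453)
side 0 828 [ 0.4269 -0.2362  0.02  ] ((0.42663177847862244, -0.23216329514980316), (0.049265529960393906, 0.1806924194097519), 0.41902968287467957)
side 4 652 [ 0.4345 -0.2562  0.02  ] ((0.4248028099536896, -0.22545388340950012), (0.19267238676548004, 0.08935573697090149), 82.05352020263672)
```

The case is now on the lane's line (x about 0.4355, the lane's is 0.4344) and nearly straight. Next I retreat and go behind its rear end.

{"fn": "arm_command", "kwargs": {"increments": [[[-0.5,0,0],0],[[-0.5,0,1e-09],0],[[-0.5,0,-2],0],[[-0.5,1.6,-2],0],[[-0.5,3.2,-2],0]]}}

```text
time: 3.25
ee_pos: [0.3834, -0.3063, 0.0718]
tcp_rot: [180.0, -0.0, 0.2]
wrist_force: [0.6, -0.4, -0.4]
opening: 0.0156
```

{"fn": "arm_command", "kwargs": {"increments": [[[0,1.2,0],0],[[0.9,1.6,0],0],[[2.0,1.6,0],0],[[2.0,1.6,0],0]]}}

```text
time: 3.65
ee_pos: [0.4352, -0.3466, 0.0715]
tcp_rot: [180.0, -0.1, 0.2]
wrist_force: [-0.9, 0.9, -0.5]
opening: 0.0164
```

```bash
python3 -c "
from h import *
look(5)"
```

```text
{'time': 3.65, 'ee_pos': [0.4352, -0.3466, 0.0715], 'tcp_rot': [179.9591, -0.0576, 0.1835], 'wrist_force': [-0.9044, 0.9382, -0.4799], 'opening': 0.0164, 'q': [-38.5345, 5.91, -7.8162, 76.2033, 0.0041, 51.282]}
```

View pics/wrist5.png

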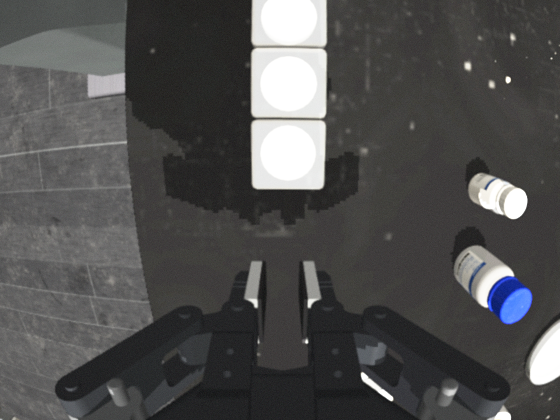

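```bash
python3 - <<'E'
from h import *
c,g=case_edges(5,range(55,185,8),(245,335))
print(wray(c,c["pos"],c["rot"],[[270,188.5],[288,188.5],[305,188.5]],0.022).round(4))
m=((g>250)*255).astype(np.uint8); m[190:]=0; m[:,:245]=0;m[:,330:]=0
k,l,s,ce=cv2.connectedComponentsWithStats(cv2.erode(m,np.ones((3,3))))
for i in range(1,k):
    if s[i,4]>200: print(s[i],wray(c,c["pos"],c["rot"],ce[i],.018).round(4))
E
```

```text
L x= [-0.0006  0.4168] y [-0.2361 -0.3084] x [0.4168 0.4168] res 0.0025
R x= [0.0111 0.4628] y [-0.2357 -0.3083] x [0.4594 0.459 ] res 0.0035
[[ 0.4279 -0.3117  0.022 ]
 [ 0.4382 -0.3117  0.022 ]
 [ 0.4479 -0.3116  0.022 ]]
[ 263    0   52   42 1825] [[ 0.4381 -0.2138  0.018 ]]
[ 262   58   53   52 2110] [[ 0.438  -0.2519  0.018 ]]
[ 262  127   52   52 2069] [[ 0.4379 -0.2915  0.018 ]]
```

{"fn": "arm_command", "kwargs": {"increments": [[[0.07,0,1.0],0],[[0.07,0,1.9],0],[[0.07,0,2.1],0],[[0.07,0,2.1],0]]}}

```text
time: 4.1
ee_pos: [0.4346, -0.3456, 0.0186]
tcp_rot: [-180.0, 0.1, 0.2]
wrist_force: [0.2, -0.1, 1.5]
opening: 0.0163
```

{"fn": "arm_command", "kwargs": {"increments": [[[0,-0.4,0],0],[[0,-0.8,0],0],[[0,-1.1,0],0],[[0,-1.4,0],0],[[0,-1.7,0],0]]}}

```text
time: 4.6
ee_pos: [0.4348, -0.3026, 0.0192]
tcp_rot: [180.0, 0.0, 0.2]
wrist_force: [0.7, -1.3, 1.3]
opening: 0.0161
```

```bash
python3 -c "
from h import *
look(6)"
```

```text
{'time': 4.6, 'ee_pos': [0.4348, -0.3026, 0.0192], 'tcp_rot': [179.9968, 0.0432, 0.2135], 'wrist_force': [0.6611, -1.3367, 1.3285], 'opening': 0.0161, 'q': [-34.8227, 4.0304, -15.75, 70.2531, -0.0275, 54.9637]}
```

View pics/wrist6.png

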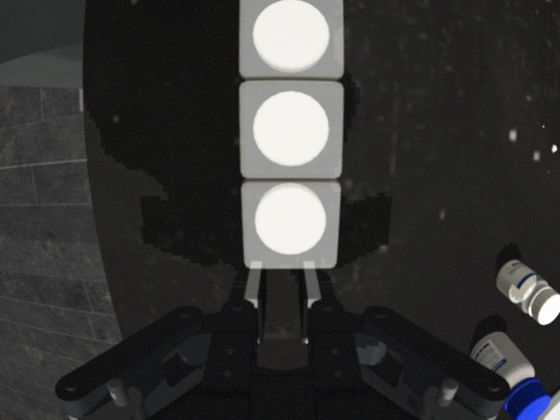

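Both fingertips lie against the rear face (case 243..338 px, tips 247..318), and the case is straight. I'm pushing on to the mouth.

{"fn": "arm_command", "kwargs": {"increments": [[[0.05,-0.4,0],0],[[0.05,-0.8,0],0],[[0.05,-1.2,0],0],[[0.05,-1.6,0],0],[[0.05,-1.9,0],0]]}}

```text
time: 5.15
ee_pos: [0.4355, -0.2531, 0.0189]
tcp_rot: [-179.9, 0.1, 0.3]
wrist_force: [0.2, -1.0, -0.2]
opening: 0.0164
```

```bash
python3 -c "
from h import *
look(7,cams=['wrist'])
look(7,box=(190,150,390,300),s=4,cams=['scene','side'])"
```

```text
{'time': 5.15, 'ee_pos': [0.4355, -0.2531, 0.0189], 'tcp_rot': [-179.9347, 0.0812, 0.2597], 'wrist_force': [0.2127, -1.0371, -0.1625], 'opening': 0.0164, 'q': [-30.1672, 0.605, -19.3183, 70.1799, 0.0152, 59.5731]}
{'time': 5.2, 'ee_pos': [0.4355, -0.2523, 0.0189], 'tcp_rot': [-179.8961, 0.0933, 0.2805], 'wrist_force': [1.6919, 0.1898, -0.1336], 'opening': 0.0163, 'q': [-30.115, 0.578, -19.3543, 70.2008, 0.0425, 59.6045]}
```

View pics/wrist7.png

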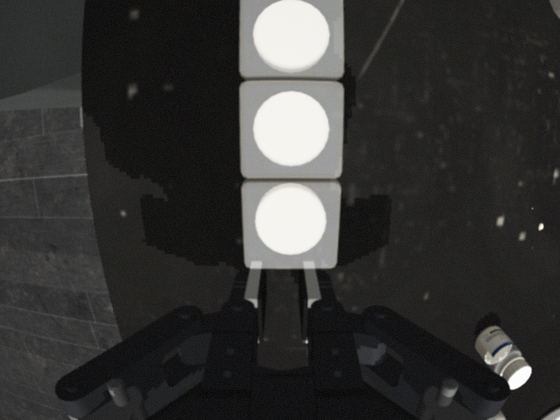

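View pics/side7.png

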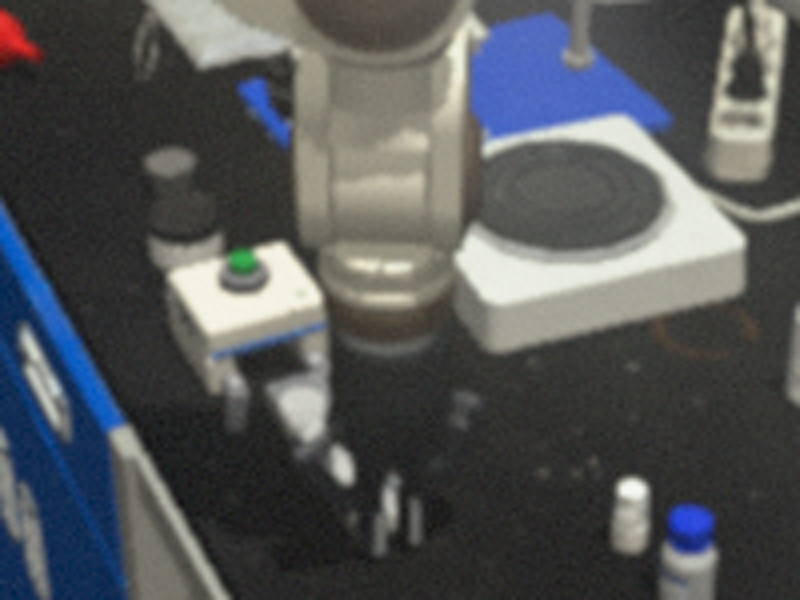

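View pics/scene7.png

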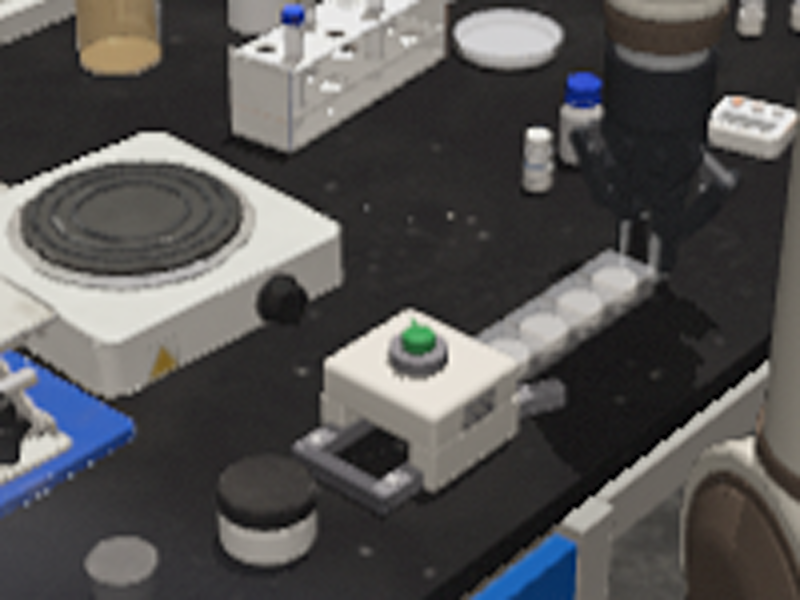

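The case's front is inside the mouth, about 4 mm towards +x. I'll continue slowly, easing towards -x.

{"fn": "arm_command", "kwargs": {"increments": [[[-0.02,-0.3,0],0],[[-0.04,-0.6,0],0],[[-0.06,-0.9,0],0],[[-0.08,-1.2,0],0],[[-0.1,-1.5,0],0]]}}

```text
time: 5.8
ee_pos: [0.4329, -0.2153, 0.019]
tcp_rot: [-179.9, 0.1, 0.3]
wrist_force: [0.6, -1.6, 1.1]
opening: 0.0164
```

```bash
python3 -c "
from h import *
look(8,cams=['wrist'])"
```

```text
{'time': 5.8, 'ee_pos': [0.4329, -0.2153, 0.019], 'tcp_rot': [-179.9276, 0.0771, 0.2918], 'wrist_force': [0.5654, -1.6253, 1.0503], 'opening': 0.0164, 'q': [-26.467, -2.1748, -22.0604, 70.2157, 0.0299, 63.2413]}
```

View pics/wrist8.png

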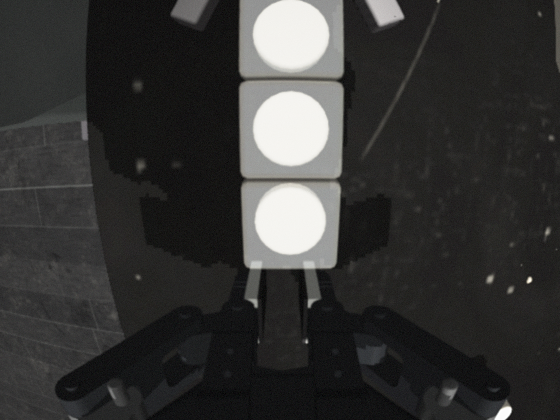

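Both lead-ins are now visible at (195,28) and (375,28). Their middle, about 286, is close to the case's axis at 291. I'm continuing.

{"fn": "arm_command", "kwargs": {"increments": [[[-0.02,-0.35,0],0],[[-0.03,-0.7,0],0],[[-0.04,-1.05,0],0],[[-0.05,-1.4,0],0],[[-0.05,-1.75,0],0]]}}

```text
time: 6.35
ee_pos: [0.4311, -0.1699, 0.0189]
tcp_rot: [-179.9, 0.1, 0.3]
wrist_force: [-0.8, -1.5, -0.8]
opening: 0.016
```

{"fn": "arm_command", "kwargs": {"increments": [[[0,-0.35,0],0],[[0,-0.7,0],0],[[0,-1.0,0],0],[[0,-1.3,0],0],[[0,-1.6,0],0]]}}

```text
time: 6.85
ee_pos: [0.4308, -0.1293, 0.019]
tcp_rot: [-179.9, 0.1, 0.3]
wrist_force: [-0.3, -0.8, -0.1]
opening: 0.0163
```

```bash
python3 -c "
from h import *
look(9,cams=['wrist'])"
```

```text
{'time': 6.85, 'ee_pos': [0.4308, -0.1293, 0.019], 'tcp_rot': [-179.8795, 0.1053, 0.3221], 'wrist_force': [-0.2588, -0.8492, -0.1376], 'opening': 0.0163, 'q': [-16.7549, -6.8492, -26.4246, 70.5606, 0.0843, 72.9231]}
```

View pics/wrist9.png

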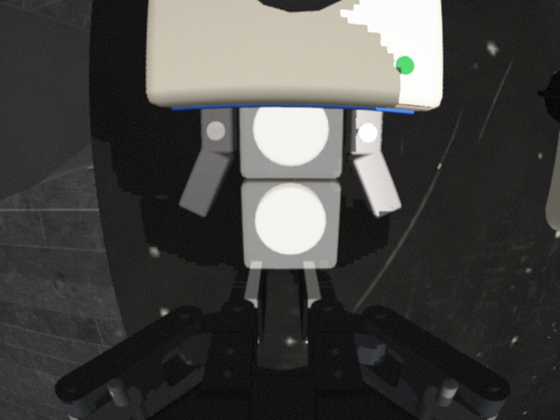

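The case is centred in the lane: the screws' midpoint is at 292 px and the case's axis at 291. I'll push the last ~16 mm slowly while watching the force.

{"fn": "arm_command", "kwargs": {"increments": [[[0,-0.25,0],0],[[0,-0.4,0],0],[[0,-0.55,0],0],[[0,-0.62,0],0],[[0,-0.62,0],0]]}}

```text
time: 7.4
ee_pos: [0.4307, -0.1129, 0.019]
tcp_rot: [-179.8, 0.1, 0.4]
wrist_force: [0.1, -0.6, -0.2]
opening: 0.0162
```

{"fn": "arm_command", "kwargs": {"increments": [[[0,-0.06,0],0],[[0,-0.06,0],0]]}}

```text
time: 7.6
ee_pos: [0.4306, -0.1119, 0.0191]
tcp_rot: [-179.9, 0.1, 0.3]
wrist_force: [-0.7, -5.8, -0.9]
opening: 0.0158
```

{"fn": "arm_command", "kwargs": {"increments": [[[0,-0.05,0],0],[[0,-0.05,0],0]]}}

```text
time: 7.8
ee_pos: [0.4306, -0.1118, 0.0192]
tcp_rot: [179.9, 0.1, 0.3]
wrist_force: [-1.9, -8.9, -1.0]
opening: 0.0163
```

```bash
python3 -c "
from h import *
look(10,cams=['wrist'])
look(10,box=(230,200,370,300),s=5,cams=['scene'])
c=np.load('wrist10.npz');print(wray(c,c['pos'],c['rot'],[[291,268]],.022))"
```

```text
{'time': 7.8, 'ee_pos': [0.4306, -0.1118, 0.0192], 'tcp_rot': [179.9252, 0.1293, 0.2728], 'wrist_force': [-1.9491, -8.9351, -1.0253], 'opening': 0.0163, 'q': [-14.489, -7.5928, -27.0686, 70.6302, -0.1053, 75.2382]}
{'time': 7.85, 'ee_pos': [0.4306, -0.1118, 0.0191], 'tcp_rot': [179.9312, 0.1341, 0.2712], 'wrist_force': [-0.8066, -9.2228, -0.6769], 'opening': 0.0164, 'q': [-14.4938, -7.5889, -27.0714, 70.6295, -0.1007, 75.2351]}
[[ 0.43408938 -0.1006382   0.022     ]]
```

View pics/wrist10.png

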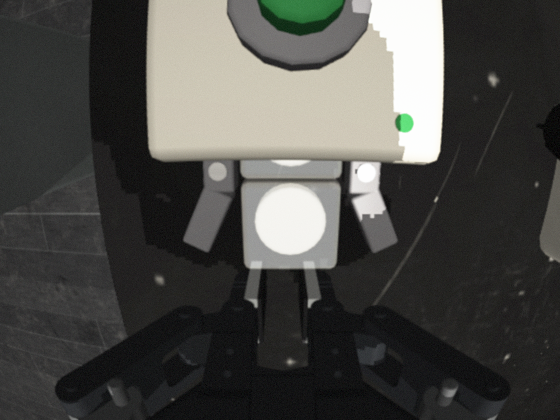

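View pics/scene10.png

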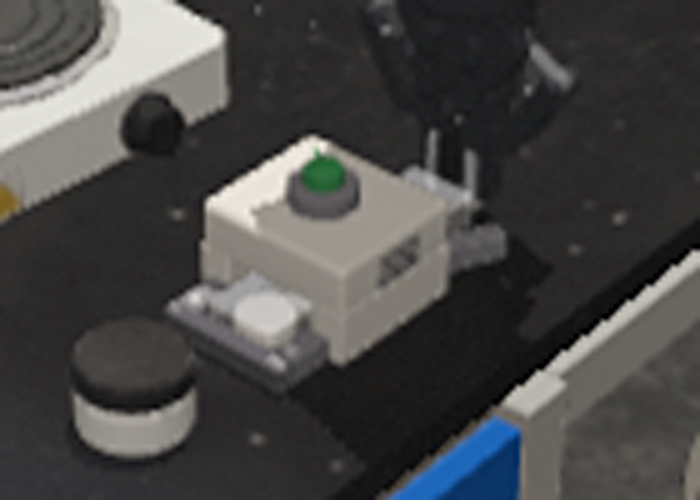

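The case is against the stop: the force is rising with no further motion, the rear is at y = -0.101 against an expected -0.102, and the scene view shows the front well beside the dark stop. Next I back off, rise, shut the fingers and go over the button.

{"fn": "arm_command", "kwargs": {"increments": [[[0,0.5,0],0],[[0,0.8,0],0],[[0,0.8,-1.5],0],[[0,0.8,-3.0],0],[[0,0.8,-4.5],0]]}}

```text
time: 8.4
ee_pos: [0.4306, -0.1321, 0.1329]
tcp_rot: [180.0, 0.2, 0.2]
wrist_force: [1.0, -0.8, -0.0]
opening: 0.0159
```

```bash
python3 -c "
from h import *
look(11,cams=['wrist'])
c=np.load('wrist11.npz');g=cv2.inRange(cv2.cvtColor(c['frame'],cv2.COLOR_RGB2HSV),(45,100,40),(85,255,255))
k,l,s,ce=cv2.connectedComponentsWithStats(g)
for i in range(1,k):
    if s[i,4]>50: print(s[i],wray(c,c['pos'],c['rot'],ce[i],.075), c['range_z'][l==i].min())
"
```

```text
{'time': 8.4, 'ee_pos': [0.4306, -0.1321, 0.1329], 'tcp_rot': [179.9792, 0.1576, 0.2365], 'wrist_force': [1.0292, -0.8084, -0.0441], 'opening': 0.0159, 'q': [-17.0102, -9.3279, -15.8862, 83.586, -0.0666, 72.7534]}
[272  12  37  35 992] [[ 0.4342103  -0.00404807  0.075     ]] 0.0
```

View pics/wrist11.png

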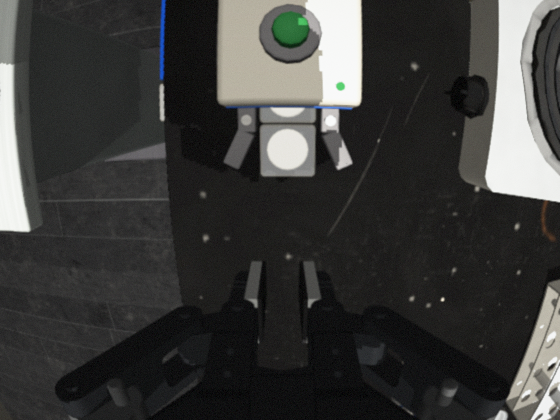

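The case stayed in place when the fingers left: it is straight and centred between the rails at about (288,150). The button is at (0.434,-0.004).

{"fn": "arm_command", "kwargs": {"increments": [[[0.14,-1.3,0],0],[[0.14,-2.6,0],0],[[0.14,-3.9,0],0],[[0.14,-5.1,0],0],[[0.14,-5.1,0],0]], "claw": 1}}

```text
time: 8.95
ee_pos: [0.4357, -0.003, 0.1388]
tcp_rot: [179.9, -0.3, 0.4]
wrist_force: [1.0, -0.5, -0.1]
opening: 0.0003
```

{"fn": "arm_command", "kwargs": {"increments": [[[0,0,0.8],0],[[0,0,1.2],0],[[0,0,1.4],0],[[0,0,1.4],0]]}}

```text
time: 9.35
ee_pos: [0.4355, -0.0036, 0.1031]
tcp_rot: [179.9, -0.2, 0.3]
wrist_force: [-0.7, 1.2, 1.4]
opening: -0.0002
```

```bash
python3 -c "
from h import *
look(12,cams=['wrist'])
look(12,box=(230,200,370,300),s=5,cams=['scene'])
look(12,box=(200,160,300,260),s=5,cams=['side'])"
```

```text
{'time': 9.35, 'ee_pos': [0.4355, -0.0036, 0.1031], 'tcp_rot': [179.9157, -0.2004, 0.3478], 'wrist_force': [-0.688, 1.2473, 1.4376], 'opening': -0.0002, 'q': [-0.4259, -11.4752, -21.0034, 80.2703, -0.0816, 89.2263]}
{'time': 9.4, 'ee_pos': [0.4358, -0.0036, 0.1038], 'tcp_rot': [179.9102, -0.2562, 0.3511], 'wrist_force': [1.4997, 0.1633, 0.9294], 'opening': -0.0002, 'q': [-0.4178, -11.4968, -20.9489, 80.2905, -0.0863, 89.2312]}
{'time': 9.45, 'ee_pos': [0.4361, -0.0035, 0.1042], 'tcp_rot': [179.9121, -0.2945, 0.3568], 'wrist_force': [-0.6193, -0.4214, -0.0281], 'opening': 0.0001, 'q': [-0.4065, -11.5083, -20.9181, 80.2946, -0.084, 89.2367]}
```

View pics/scene12.png

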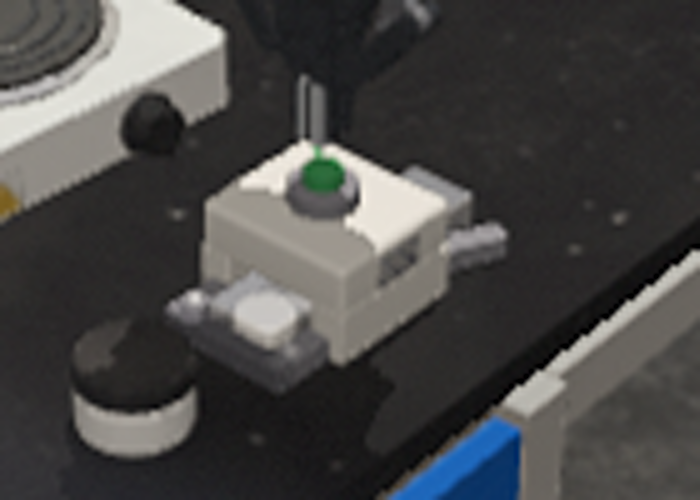

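View pics/side12.png

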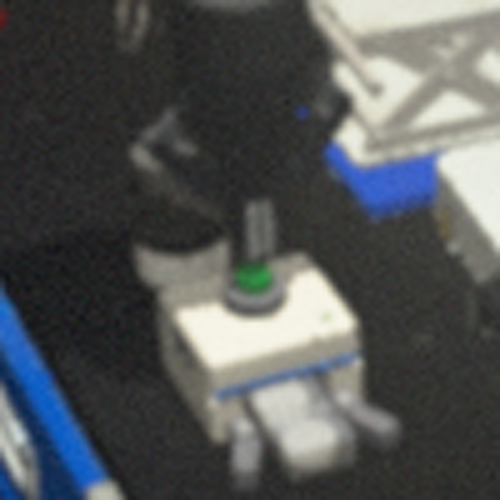

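The closed tips stand just above the green button at about (315,150) in the zoomed scene view. I'm pressing down in small steps.

{"fn": "arm_command", "kwargs": {"increments": [[[-0.07,0,0.15],0],[[-0.07,0,0.3],0],[[-0.07,0,0.45],0],[[-0.07,0,0.6],0]]}}

```text
time: 9.9
ee_pos: [0.4345, -0.0034, 0.089]
tcp_rot: [179.9, -0.3, 0.4]
wrist_force: [-0.3, -0.6, 1.4]
opening: 0.0
```

{"fn": "arm_command", "kwargs": {"increments": [[[0,0,0.1],0],[[0,0,0.15],0]]}}

```text
time: 10.1
ee_pos: [0.4345, -0.0034, 0.0852]
tcp_rot: [179.9, -0.3, 0.4]
wrist_force: [-2.0, -0.7, 3.9]
opening: -0.0001
```

{"fn": "arm_command", "kwargs": {"increments": [[[0,0,0.1],0],[[0,0,0.1],0]]}}

```text
time: 10.3
ee_pos: [0.4346, -0.0035, 0.0839]
tcp_rot: [179.9, -0.4, 0.4]
wrist_force: [-5.1, -0.1, 12.1]
opening: 0.0001
```

{"fn": "arm_command", "kwargs": {"increments": [[[0,0,0.1],0],[[0,0,0.1],0]]}}

```text
time: 10.5
ee_pos: [0.4347, -0.0034, 0.0837]
tcp_rot: [179.9, -0.5, 0.4]
wrist_force: [-10.2, 0.2, 24.1]
opening: -0.0
```

The motion has stopped at 24 N, well over 5 N, about 6 mm below first contact, so the button has bottomed. Releasing.

{"fn": "arm_command", "kwargs": {"increments": [[[0,0,-0.6],0],[[0,0,-1.5],0],[[0,0,-3],0],[[0,0,-4],0],[[0,0,-4],0]]}}

```text
time: 11.0
ee_pos: [0.4352, -0.0033, 0.187]
tcp_rot: [179.9, -0.8, 0.4]
wrist_force: [0.0, 0.5, 0.3]
opening: -0.0002
```

{"fn": "arm_command", "kwargs": {"increments": [[[0,1.5,0],0],[[0,3,0],0],[[0,3.5,0],0],[[0,3.5,0],0]]}}

```text
time: 11.4
ee_pos: [0.4355, -0.0919, 0.1863]
tcp_rot: [179.9, -0.7, 0.2]
wrist_force: [0.1, 0.5, -0.2]
opening: -0.0001
```

```bash
python3 - <<'E'
from h import *
look(13,cams=['wrist']); look(13,box=(200,160,410,310),s=3.8,cams=['scene'])
c=np.load('wrist13.npz');f=c['frame'];pos,rot=c['pos'],c['rot']
m=cv2.inRange(cv2.cvtColor(f,cv2.COLOR_RGB2HSV),(45,100,40),(85,255,255))
k,l,s,ce=cv2.connectedComponentsWithStats(m)
for i in range(1,k):
    if s[i,4]>50: print(s[i],wray(c,pos,rot,ce[i],.075))
for n in (0,10,13):
    d=np.load(f"scene{n}.npz"); g=cv2.inRange(cv2.cvtColor(d['frame'],cv2.COLOR_RGB2HSV),(45,100,40),(85,255,255)); g[:,:285]=0;g[:,305:]=0;g[:220]=0;g[250:]=0
    v,u=np.where(g>0); print(n,len(u),u.mean(),v.mean(),v.min())
E
```

```text
{'time': 11.4, 'ee_pos': [0.4355, -0.0919, 0.1863], 'tcp_rot': [179.9156, -0.6919, 0.2233], 'wrist_force': [0.1324, 0.5239, -0.2486], 'opening': -0.0001, 'q': [-11.9506, -10.8411, -11.3002, 88.8467, 0.0634, 77.8269]}
{'time': 11.45, 'ee_pos': [0.4356, -0.0909, 0.1864], 'tcp_rot': [179.9321, -0.6913, 0.2705], 'wrist_force': [-0.2372, 1.0543, -0.9506], 'opening': -0.0, 'q': [-11.8423, -10.8605, -11.3042, 88.8661, 0.0787, 77.8881]}
[266  86  28  28 617] [[ 0.43438351 -0.00391123  0.075     ]]
0 43 294.3255813953488 234.51162790697674 231
10 43 294.4186046511628 234.53488372093022 232
13 44 294.3863636363636 234.45454545454547 231
```

View pics/wrist13.png

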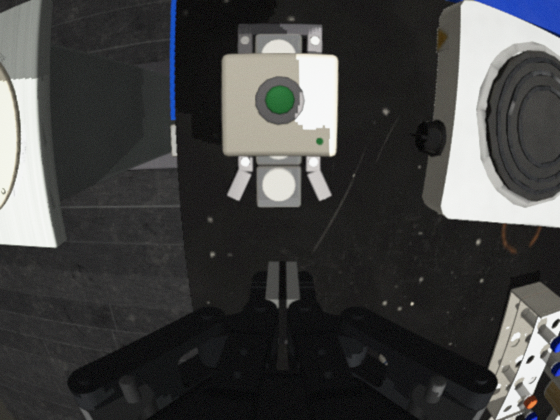

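View pics/scene13.png

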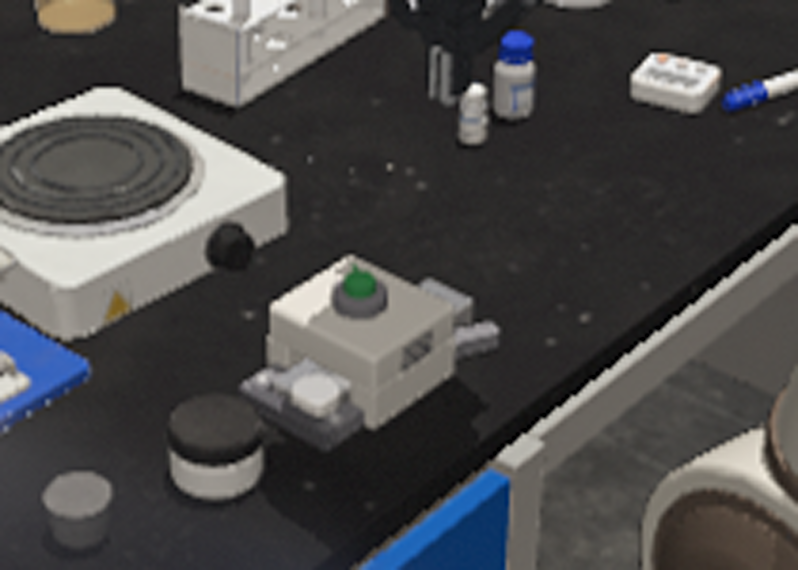

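```bash
python3 - <<'E'
from h import *
c=np.load('wrist13.npz'); g=cv2.cvtColor(c['frame'],cv2.COLOR_RGB2GRAY); print(g[198:214,279], g[24:46,279])
r=198+np.argmax(g[198:214,279]<75)-.5
print(wray(c,c['pos'],c['rot'],[[279,r]],.022), wray(c,c['pos'],c['rot'],[[257.5,190],[301.5,190]],.022))
from workcell import job_done; print(job_done())
E
```

```text
[226 225 214 163 142 136 137 140 127  67  25  33  26  27  31  29] [ 55  61  63  56  56  51  54  55  56  78 116 130 129 128 135 175 213 225
 225 224 224 224]
[[ 0.43433893 -0.1010777   0.022     ]] [[ 0.41424692 -0.08499339  0.022     ]
 [ 0.45536041 -0.08500576  0.022     ]]
the job is handed in; nothing more can be done
None
```

The case is under the bridge against the end stop, the button has been pressed and released, and the job is handed in. It took about 11.5 s and reported no verdict.

- **Lining up:** I nudged the case about 8 mm sideways with the closed fingers. Then I pushed its rear end with two slightly opened fingertips through the mouth and lane.
- **At the stop:** The case stopped moving and the force on the tool rose to 9 N. In the last pictures its rear end is at y = -0.101 m, where -0.102 m was expected. It lies on the lane's middle (x about 0.434 to 0.435 m, lane 0.434 m) and looks straight.
- **Button:** I pressed it with the closed fingertips until it stopped, about 6 mm below first contact at 24 N. The scene camera afterwards shows it at the same place as at the start.
- **Bystanders:** In the last scene view the vial, bottle, jar and stopper stand where they were, by eye. The arm finished clear of everything.
- **Disagreement:** While the case was still before the mouth, the wrist pictures gave its x as 0.4355 and then 0.438 m. I eased it about 5 mm towards -x during the push, and it entered centred.

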